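# Start a curing run: rocker, round key, start bar

## Robot

A 6-joint arm with a two-finger parallel gripper is mounted at the origin on a cart in front of the work surface, level with it; the furniture and walls round the work are solid. World frame = base frame: x ahead of the robot, y to its left, z up, the work surface at z = 0. Lengths are in m, angles in rad, forces in N, time in s.
With the tool pointing down it reaches from about 0.35 to 0.975 m from the base axis. Payload 4.9 kg.
Tool frame: the origin (TCP) lies at the very end of the fingers, on their centre line; the grasp point (between the pads) lies 19 mm behind it; x points along the fingers, z is the direction in which the jaws open and shut, and the axes are right-handed (so a half turn about x gives the same grasp; the last joint's range is limited). The gripper opens to 85 mm and grips with 20 to 120 N. Pads are 22 mm wide; open, the fingers measure 114 mm over their backs; the gripper's body (76 mm by 85 mm) begins 54 mm behind the grasp point. The pads swing forward as they close: fully open they stand 13 mm farther back than shut.
Start: joints at [-1.432, 0.053, 1.613, -0, 1.476, -0.119], TCP at [0.159, -0.604, 0.231] pointing down, gripper open.
Joint ranges: [-3.01, 3.01], [-1.01, 2.22], [0.06, 2.58], [-1.02, 4.17], [0.09, 2.62], [-3.14, 3.14]. Speed limits (rad/s): [2.57, 2.57, 3.14, 3.14, 3.14, 3.14].

## Interface

Orientations are given as a unit quaternion [w, x, y, z].
In Python, from plant import manip, vision, job gives the robot as it stands.
- The arm moves only by the tool servo_tool, never from a script. Its arguments are lists of equal length, an entry for each row: "twist": the turn, a rotation vector about the world's x, y, z in rad, a list of three; "xyz": the shift along the world's x, y, z in cm, a list of three; "fingers": the opening, from 0 (shut) to 1 (fully open). In form: {"twist": [[wx, wy, wz], ...], "xyz": [[x, y, z], ...], "fingers": [fingers, ...]}. A call has 1 to 8 rows; each row shifts and turns the commanded pose from where the row before left it; what a row does not reach is not made up. A row lasts 1/8 s, in which the tool goes at most 62.5 mm and 10.7 degrees, less where a joint would pass 70% of its speed; a pose out of reach is approached as far as the arm can. A call with a gripper value outside its range is refused whole. The fingers move at their own pace and stop on an object; the grip force is fixed at half the most. Time passes only in rows, so rows that do not move let the fingers close. It gives the time, the measured TCP pose, the force and the opening at its end, in the units of the state.
- manip.state(): the state, without advancing time (a new reading comes with each control period).
- vision.grab_frame(name): name is "side" or "top"; returns the picture (400x640x3 uint8, red, green, blue); there is no depth.
- vision.get_calibration(name): a dict with "camera_matrix" (3x3 intrinsics, pixels), "k1" (the pictures are not rectified: a ray, as slopes to the right and down, at radius r is drawn at 1 + k1 r^2 times it, then the intrinsics apply), "origin" and "orientation" of the camera in the world. Camera axes: x right, y up, looking along -z (the intrinsics and any distortion apply to the point x, -y, -z); pixel columns grow to the right and rows downward; lengths in m; the calibration is good to about 2 mm. A picture is of the moment at which its call begins. get_calibration takes no time and is no camera call.
- job.job_done(): hands the job in, once; it reports no verdict.
Trained networks look in the newest picture that a camera, given by its name, has taken for a name from the list of things; names that differ only in an ending like _2 or _b are one class to them, and where a whole thing is asked for, a point or a joint stands for the part that bears it (a point fixed in the world has none). Each returns a list of dicts, best first, with "score" (0 to 1); they miss things now and then, are a little off and sometimes report something else, mostly with a low value. They report only what shows in the picture. A call takes as long as a camera call.
- vision.spot_in(camera, label): "extent" ([centre column, centre row, width, height] in pixels, round what is visible of it).
The state is a dict: "time": time; "joint_pos": joint angles; "joint_vel": joint speeds; "joint_efforts": joint torques, N m; "tool_pos": TCP position; "tool_rot": TCP orientation; "contact_force": force on the tool from outside, world axes, zero at the start; "ft_torque": the same for the moment, N m; "gripper_width": opening from 0.0 (shut) to 1.0 (fully open).
Only numpy, scipy, OpenCV 4.12 (cv2) and the standard library are available. Lean on these libraries where they do the work, as an engineer would, in place of code of your own. Each camera call takes 0.05 s, during which the arm holds its last target.

## Task

Start a curing run: switch on the power strip by pressing down the raised end of its rocker, then press the round key on the curing lamp's control box fully down so that it stays in, and last press the long start bar on that box fully down and keep it there - finish while still holding the bar down. Keep to that order and leave the square key alone. Only press with the fingertips: lift, shift or knock over neither the power strip nor anything else standing about.

Things in the scene. Friction and masses are not known exactly. Their poses are not given: they have to be found in the camera images.
- strip: white power strip lying loose on the table, roughly along the robot's y, 245 long x 52 wide x 39 high, about 0.4 kg. Origin: centre of its underside; y axis along its length, z up. The rocker is near its -y end (the end where the cord leaves, on the robot's right), at y = -72 in this frame; the rocker measures 24 across the strip (x) and 12 along it (y).
- rocker_raised_end (a point): point on the strip, on top of the outer part of the raised end of its rocker as it stands when off, 39 above the table and 5 above the strip's casing; axes parallel to the strip's, so the other end of the rocker lies 21 mm off along +x. Pressing straight down here sinks this end by about 4 mm and raises the other. The point is fixed to the casing and does not sink with the rocker.
- strip_switch (a joint): angle of the rocker, rad: about 0 off, 0.349 fully on (stop). It turns against friction (about 2 N at the raised end) and stays where it is left.
- cure_box: control box of the curing lamp, screwed to the table, 124 (x) x 156 (y) x 40 high, white top. Origin: centre of its underside; its x axis points away from the operator, z up. The long start bar lies in front, nearest the robot, at x = -34, y = 0; behind it at x = 24, y = +37 and y = -37 are the round and the square key, either way round. Keys and bar are of the same plain grey.
- round_key_top (a point): centre of the top face of the round key (25 across), 52 above the table when out, 9 above its thin metal base plate; moves down with the key.
- round_key (a joint): travel of the round key, m: 0 out, 0.006 fully pressed. About 3 N of friction; it stays where it is left.
- square_key_top (a point): centre of the top face of the square key (23 x 23), as high as the round one; not to be pressed.
- square_key (a joint): travel of the square key, m: 0 out, 0.006 pressed; it would stay in.
- start_bar_top (a point): centre of the top face of the start bar, 22 (box x) x 68 (box y), 52 above the table when up; moves down with the bar.
- start_bar (a joint): travel of the start bar, m: 0 up, 0.006 fully pressed. Spring: about 2 N to start, 5.5 N fully down; it comes up by itself when let go.
- mix_cup: small open mixing cup, loose, 41 across, 28 high, between strip and box; origin at the centre of its underside. Leave standing.
- pigment_jar: small jar with black lid, loose, 40 across, 36 high, between strip and box, farther back than the cup; origin at the centre of its underside. Leave standing.
- mix_vial: plain straight vial, loose, 33 across, 40 high, on the thin cutting mat in front; origin at the centre of its underside. Leave standing.
- marker: marker pen, loose, 131 long, 15 thick, lying in front; origin under its middle. Leave lying.

How it is judged:
By the outcome, as a careful person would: the job done as asked, in the order asked, and still so for the second after the job is handed in, while the arm keeps its last pose, push and grip.
It also fails if it takes over 51 s, if anything falls off the work surface, if the arm or the gripper's body presses on something with over 40 N, if the wrist force passes 120 N, or if a joint passes its speed limit or range.

## Working session

There is one attempt and no reset: what is moved stays moved. The work goes in short steps, Python scripts to look and compute and a tool call to move; the robot and the scene stay as the last step left them, time stands still between calls to the robot, and variables do not carry over. Pictures are saved under pics/ and viewed, and the job is handed in when it is done.

Besides the shell and the picture viewer there is one more tool, called after "Emit:" by a JSON object that holds its "method" and its "body", one argument or row to a line. servo_tool: Moves the arm, as the interface text tells. Its arguments: {"type":"object","properties":{"twist":{"type":"array","items":{"type":"array","items":{"type":"number"}}},"xyz":{"type":"array","items":{"type":"array","items":{"type":"number"}}},"fingers":{"type":"array","items":{"type":"number"}}},"required":["twist","xyz","fingers"]}

```bash
mkdir -p pics; python3 - <<'E'
from plant import manip, vision, job
import cv2
for n in("top","side"):
    im=vision.grab_frame(n); cv2.imwrite(f"pics/{n}0.png",im[:,:,::-1])
    print(n,vision.get_calibration(n))
    for l in ["strip","strip_switch","rocker_raised_end","cure_box","round_key","square_key","start_bar","mix_cup","pigment_jar"]:
        r=vision.spot_in(n,l); print(l,[( [round(float(v),1) for v in d["extent"]],round(float(d["score"]),2)) for d in r[:3]])
print(manip.state())
E
```

```text
top {'camera_matrix': array([[403.08590948,   0.        , 319.36714275],
       [  0.        , 403.08590948, 196.33121884],
       [  0.        ,   0.        ,   1.        ]]), 'k1': -0.08125281987095063, 'origin': array([0.4508724 , 0.01274508, 1.00355898]), 'orientation': array([-0.7038655 , -0.0215977 ,  0.035047  ,  0.70913934])}
strip [([245.1, 170.6, 100.3, 29.7], 0.72)]
strip_switch [([276.4, 172.9, 3.3, 10.6], 0.44)]
rocker_raised_end [([246.2, 171.3, 101.5, 25.2], 0.64)]
cure_box [([382.5, 167.4, 63.4, 61.3], 0.9)]
round_key [([404.8, 161.2, 8.7, 10.5], 0.3)]
square_key [([403.2, 162.4, 9.6, 9.9], 0.54)]
start_bar [([385.0, 181.2, 25.0, 10.3], 0.71)]
mix_cup [([320.3, 189.2, 17.8, 16.8], 0.58)]
pigment_jar [([275.9, 173.4, 7.7, 10.5], 0.58), ([314.8, 142.2, 18.2, 14.6], 0.46), ([382.0, 164.6, 66.8, 64.2], 0.36)]
side {'camera_matrix': array([[482.0963634 ,   0.        , 325.937643  ],
       [  0.        , 482.0963634 , 200.58215123],
       [  0.        ,   0.        ,   1.        ]]), 'k1': 0.005937236682304512, 'origin': array([0.36219939, 0.9258592 , 0.77176181]), 'orien
[... 730 characters left out ...]
.6, 17.6], 0.58)]
{'time': 1.0, 'joint_pos': array([-1.43201047e+00,  5.27056372e-02,  1.61288210e+00,  3.30657197e-06,
        1.47596937e+00, -1.18996111e-01]), 'joint_vel': array([ 0.0005981 , -0.00070946,  0.00027497, -0.00029714, -0.00060312,
       -0.00158898]), 'joint_efforts': array([ 4.12222958e-03, -3.93681371e+01, -3.70472109e+01,  1.73744438e-04,
        2.84047474e-04,  2.42276727e-06]), 'tool_pos': array([ 0.15933857, -0.60434516,  0.23131078]), 'tool_rot': array([ 0.56012945,  0.43157744,  0.56010987, -0.43159338]), 'contact_force': array([ 0.25662398, -0.61911568, -0.15903257]), 'ft_torque': array([-0.00227441, -0.00204335, -0.02868383]), 'gripper_width': 0.9974338503050794}
```

```bash
python3 - <<'E'
import cv2
a=cv2.imread("pics/top0.png"); c=a[120:220,180:430]; cv2.imwrite("pics/t_crop.png",cv2.resize(c,None,fx=3.2,fy=3.2,interpolation=cv2.INTER_CUBIC))
cv2.imwrite("pics/t_box.png",cv2.resize(a[130:205,340:425],None,fx=8,fy=8,interpolation=cv2.INTER_CUBIC))
cv2.imwrite("pics/t_rock.png",cv2.resize(a[150:195,255:305],None,fx=12,fy=12,interpolation=cv2.INTER_CUBIC))
b=cv2.imread("pics/side0.png"); cv2.imwrite("pics/s_crop.png",cv2.resize(b[140:330,220:400],None,fx=3.1,fy=3.1,interpolation=cv2.INTER_CUBIC))
E
```

```text
(no output)
```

View pics/top0.png

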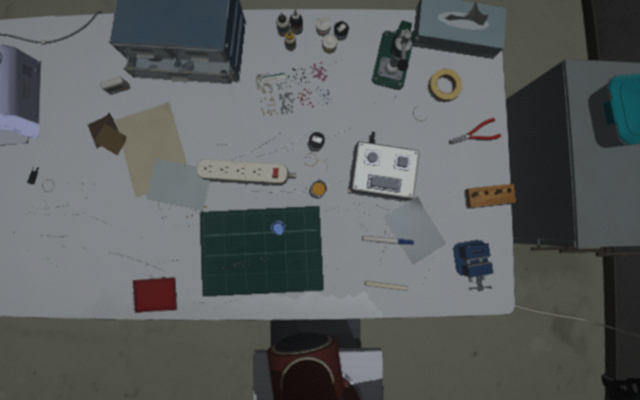

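View pics/t_crop.png

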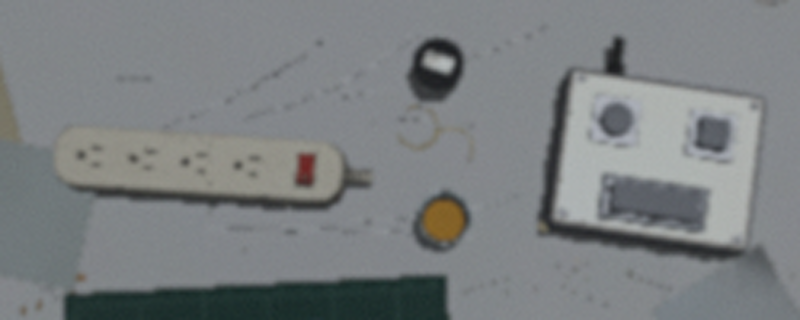

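View pics/t_box.png

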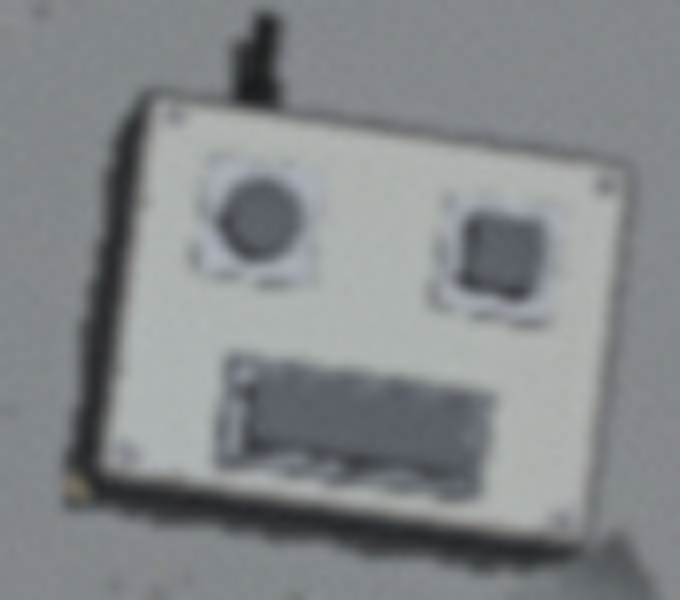

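View pics/t_rock.png

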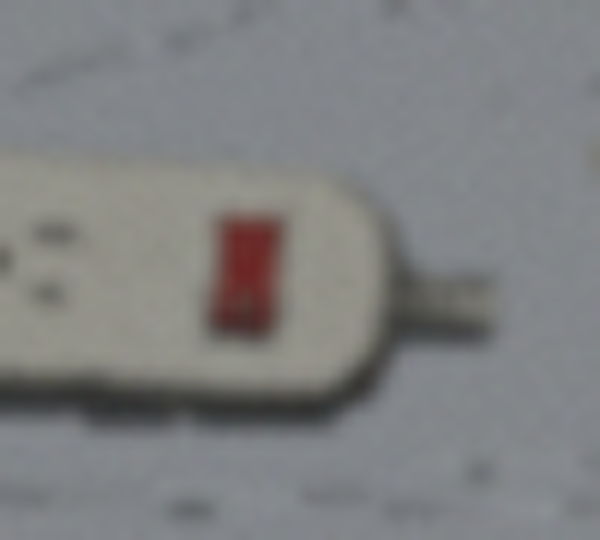

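View pics/s_crop.png

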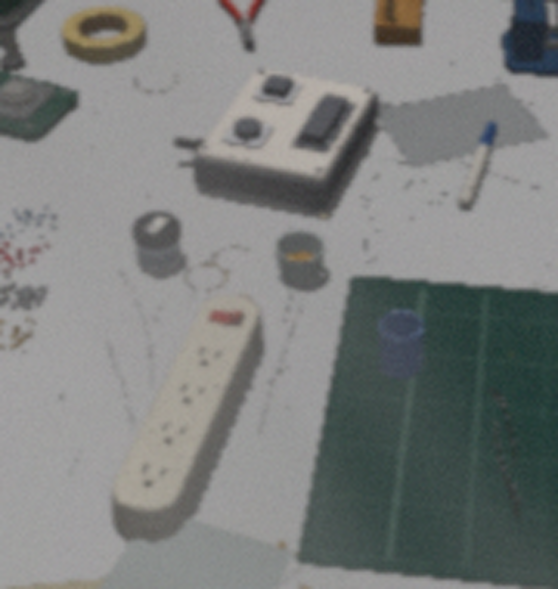

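View pics/side0.png

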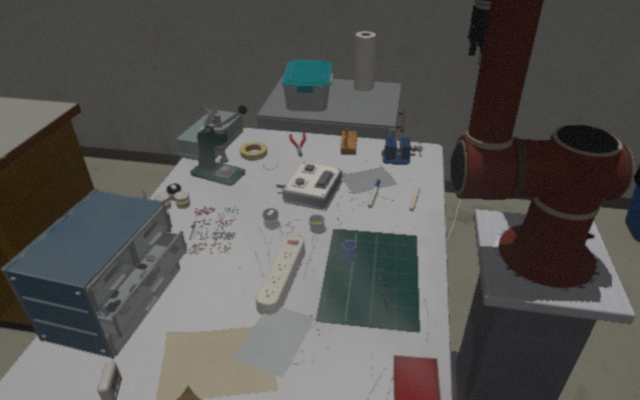

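```bash
cat > h.py <<'E'
import numpy as np
from plant import vision
from scipy.spatial.transform import Rotation as R
from scipy.optimize import brentq
def pix2w(cam,uv,z):
    c=vision.get_calibration(cam);K=c["camera_matrix"]
    d=np.array([(uv[0]-K[0,2])/K[0,0],(uv[1]-K[1,2])/K[1,1]]);rd=np.hypot(*d)
    s=d.copy()
    for _ in range(30): s=d/(1+c["k1"]*(s@s))
    q=c["orientation"];M=R.from_quat([q[1],q[2],q[3],q[0]]).as_matrix()
    v=M@np.array([s[0],-s[1],-1]);o=c["origin"]
    return o+v*(z-o[2])/v[2]
def w2pix(cam,p):
    c=vision.get_calibration(cam);K=c["camera_matrix"]
    q=c["orientation"];M=R.from_quat([q[1],q[2],q[3],q[0]]).as_matrix()
    v=M.T@(np.array(p)-c["origin"]); s=np.array([v[0],-v[1]])/-v[2]; s=s*(1+c["k1"]*(s@s))
    return K[:2,:2]@s+K[:2,2]
def cr(u,v,s,ox,oy): return ((u+.5)/s-.5+ox,(v+.5)/s-.5+oy)
E
python3 - <<'E'
from h import *
np.set_printoptions(precision=4,suppress=True)
T=lambda u,v,z:pix2w("top",cr(u,v,8,340,130),z)
C=[T(*p,.04) for p in[(150,92),(630,160),(585,545),(100,470)]]
print("corners",C,"ctr",np.mean(C,0),[np.linalg.norm(C[i]-C[i-1]) for i in range(4)])
rk,sk,bar=T(260,218,.052),T(502,250,.052),T(368,412,.052)
print("rk",rk,"sk",sk,"bar",bar,np.linalg.norm(rk-sk),np.linalg.norm((rk+sk)/2-bar))
d=rk-sk;print("yaw",np.arctan2(-d[0],d[1]))
S=lambda u,v,z:pix2w("side",cr(u,v,3.1,220,140),z)
print("side rk",S(247,128,.052),"sk",S(277,87,.052),"bar",S(325,119,.052),"rocker",S(227,317,.037))
Rk=lambda u,v,z:pix2w("top",cr(u,v,12,255,150),z)
print("rocker",Rk(247,275,.037),"bottom",Rk(242,332,.039),"top",Rk(252,215,.034))
t=lambda u,v,z:pix2w("top",cr(u,v,3.2,180,120),z)
print("strip L top edge",t(85,127,.034),"R",t(325,142,.034),"bot",t(80,184,.034),t(320,204,.034),"ends",t(52,154,.034),t(345,175,.034))
print("cup",t(445,220,.014),"jar",t(436,65,.03))
E
```

```text
corners [array([ 0.6626, -0.1019,  0.04  ]), array([ 0.6414, -0.2491,  0.04  ]), array([ 0.5234, -0.2317,  0.04  ]), array([ 0.547 , -0.0848,  0.04  ])] ctr [ 0.5936 -0.1669  0.04  ] [np.float64(0.11681510432459907), np.float64(0.14869667933283914), np.float64(0.11928947795738537), np.float64(0.14876338283875198)]
rk [ 0.6215 -0.1329  0.052 ] sk [ 0.6116 -0.2059  0.052 ] bar [ 0.5628 -0.1641  0.052 ] 0.07367562500467856 0.05402616884351611
yaw -0.13472493516751186
side rk [ 0.6223 -0.1301  0.052 ] sk [ 0.6102 -0.2006  0.052 ] bar [ 0.558  -0.1561  0.052 ] rocker [0.5864 0.1007 0.037 ]
rocker [0.587  0.1004 0.037 ] bottom [0.5752 0.1012 0.039 ] top [0.5996 0.0997 0.034 ]
strip L top edge [0.6209 0.2689 0.034 ] R [0.608 0.086 0.034] bot [0.5772 0.272  0.034 ] [0.5607 0.0897 0.034 ] ends [0.6004 0.2939 0.034 ] [0.5826 0.0708 0.034 ]
cup [ 0.5499 -0.005   0.014 ] jar [0.6678 0.0012 0.03  ]
```

```bash
python3 - <<'E'
from h import *
from plant import manip
q=manip.state()["tool_rot"];M=R.from_quat([q[1],q[2],q[3],q[0]]).as_matrix()
np.set_printoptions(precision=3,suppress=True);print(M)
for yaw,nm in((-.08,"strip"),(-.138,"box")):
  for s in (1,-1):
    z=s*np.array([-np.sin(yaw),np.cos(yaw),0]);x=np.array([0,0,-1.]);y=np.cross(z,x)
    print(nm,s,(R.from_matrix(np.c_[x,y,z])*R.from_matrix(M).inv()).as_rotvec())
E
```

```text
[[ 0.     0.967  0.255]
 [-0.     0.255 -0.967]
 [-1.    -0.     0.   ]]
strip 1 [-0.     0.     2.804]
strip -1 [ 0.     0.    -0.338]
box 1 [-0.     0.     2.746]
box -1 [ 0.     0.    -0.396]
```

Emit:
{"method": "servo_tool", "body": {
  "twist": [
    [0,0,0],
    [0,0,0],
    [0,0,0],
    [0,0,0],
    [0,0,0],
    [0,0,0],
    [0,0,0],
    [0,0,0]
  ],
  "xyz": [
    [1,2,0],
    [2.5,4.5,0],
    [2.5,4.5,0],
    [2.5,4.5,0],
    [2.5,4.5,0],
    [2.5,4.5,0],
    [2.5,4.5,0],
    [2.5,4.5,0]
  ],
  "fingers": [0,0,0,0,0,0,0,0]
}}

```text
time: 2.0
tool_pos: [0.3449, -0.2679, 0.2316]
tool_rot: [0.56, 0.432, 0.56, -0.432]
contact_force: [0.7, -0.3, 0.6]
gripper_width: -0.004
```

Emit:
{"method": "servo_tool", "body": {
  "twist": [
    [0,0,-0.042],
    [0,0,-0.042],
    [0,0,-0.042],
    [0,0,-0.042],
    [0,0,-0.042],
    [0,0,-0.042],
    [0,0,-0.042],
    [0,0,-0.044]
  ],
  "xyz": [
    [2.8,4.6,-1],
    [2.8,4.6,-1],
    [2.8,4.6,-1.5],
    [2.8,4.6,-1.5],
    [2.8,4.6,-2],
    [2.8,4.6,-2],
    [2.8,4.6,-2],
    [2.5,4.2,-1]
  ],
  "fingers": [0,0,0,0,0,0,0,0]
}}

```text
time: 3.0
tool_pos: [0.5655, 0.0965, 0.11]
tool_rot: [-0.479, -0.519, -0.48, 0.52]
contact_force: [0.6, -0.8, 1.0]
gripper_width: -0.001
```

Emit:
{"method": "servo_tool", "body": {
  "twist": [
    [0,0,0],
    [0,0,0],
    [0,0,0]
  ],
  "xyz": [
    [0,0,-2],
    [0,0,-2],
    [0,0,0]
  ],
  "fingers": [0,0,0]
}}

```text
time: 3.38
tool_pos: [0.5629, 0.0936, 0.0685]
tool_rot: [-0.478, -0.518, -0.48, 0.521]
contact_force: [0.0, 0.3, 1.1]
gripper_width: 0.001
```

Emit:
{"method": "servo_tool", "body": {
  "twist": [
    [0,0,0],
    [0,0,0],
    [0,0,0]
  ],
  "xyz": [
    [0.9,0.8,0],
    [0,0,-1.5],
    [0,0,0]
  ],
  "fingers": [0,0,0]
}}

```text
time: 3.75
tool_pos: [0.5734, 0.1025, 0.0549]
tool_rot: [-0.479, -0.519, -0.48, 0.52]
contact_force: [0.3, 0.9, -0.5]
gripper_width: -0.001
```

```bash
python3 - <<'E'
from h import *
from plant import manip
import cv2
p=manip.state()["tool_pos"];print(p)
for n in("top","side"):
    im=vision.grab_frame(n);u,v=w2pix(n,p);print(n,u,v)
    b=cv2.copyMakeBorder(im,60,60,60,60,0)[int(v)+20:int(v)+100,int(u)+10:int(u)+110]
    cv2.imwrite(f"pics/{n}1.png",cv2.resize(b[:,:,::-1],None,fx=7,fy=7,interpolation=cv2.INTER_CUBIC))
E
```

```text
[0.57337522 0.10249506 0.05491616]
top 273.56338936676303 177.11579002795625
side 297.9218582752764 237.13881363421467
```

View pics/side1.png

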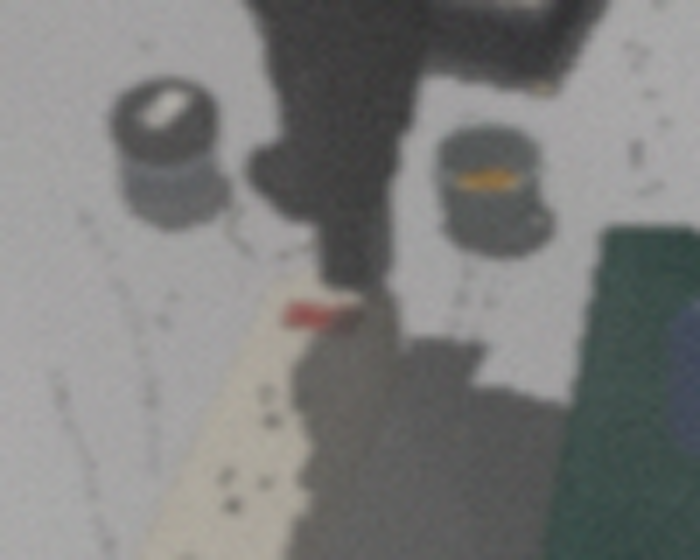

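View pics/top1.png

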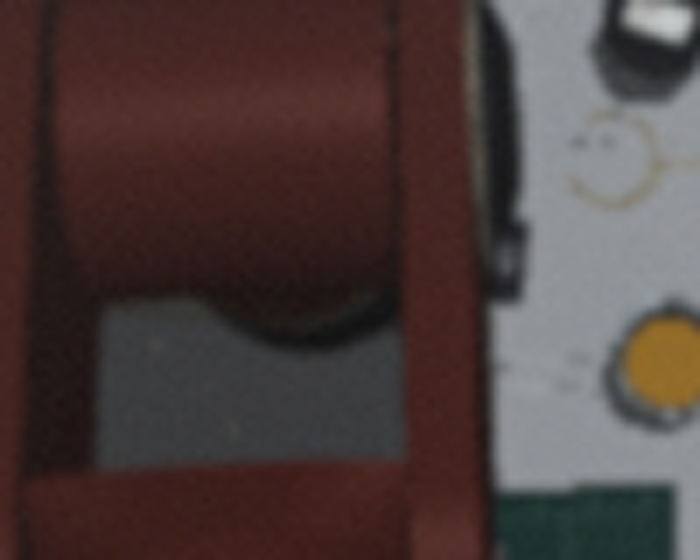

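Emit:
{"method": "servo_tool", "body": {
  "twist": [
    [0,0,0],
    [0,0,0],
    [0,0,0],
    [0,0,0]
  ],
  "xyz": [
    [-0.15,0,-1],
    [0,0,-0.5],
    [0,0,-0.2],
    [0,0,0]
  ],
  "fingers": [0,0,0,0]
}}

```text
time: 4.35
tool_pos: [0.5728, 0.1027, 0.0392]
tool_rot: [0.48, 0.52, 0.48, -0.52]
contact_force: [0.6, 0.1, -0.4]
gripper_width: -0.003
```

Emit:
{"method": "servo_tool", "body": {
  "twist": [
    [0,0,0],
    [0,0,0]
  ],
  "xyz": [
    [0,0,-0.15],
    [0,0,0]
  ],
  "fingers": [0,0]
}}

```text
time: 4.6
tool_pos: [0.573, 0.1027, 0.0382]
tool_rot: [0.48, 0.52, 0.48, -0.52]
contact_force: [-2.4, 0.6, 3.4]
gripper_width: -0.0
```

Emit:
{"method": "servo_tool", "body": {
  "twist": [
    [0,0,0],
    [0,0,0]
  ],
  "xyz": [
    [0,0,-0.15],
    [0,0,0]
  ],
  "fingers": [0,0]
}}

```text
time: 4.85
tool_pos: [0.5725, 0.1027, 0.0366]
tool_rot: [-0.479, -0.519, -0.48, 0.52]
contact_force: [-3.5, 0.2, 5.0]
gripper_width: 0.001
```

Emit:
{"method": "servo_tool", "body": {
  "twist": [
    [0,0,0],
    [0,0,0]
  ],
  "xyz": [
    [0,0,-0.1],
    [0,0,0]
  ],
  "fingers": [0,0]
}}

```text
time: 5.1
tool_pos: [0.5726, 0.1027, 0.0356]
tool_rot: [-0.479, -0.519, -0.48, 0.52]
contact_force: [-3.4, 0.1, 3.1]
gripper_width: 0.0
```

Emit:
{"method": "servo_tool", "body": {
  "twist": [
    [0,0,0],
    [0,0,0]
  ],
  "xyz": [
    [-0.2,0,0],
    [0,0,0]
  ],
  "fingers": [0,0]
}}

```text
time: 5.35
tool_pos: [0.5712, 0.1027, 0.0354]
tool_rot: [0.48, 0.52, 0.479, -0.519]
contact_force: [0.3, -0.9, 1.9]
gripper_width: -0.001
```

Emit:
{"method": "servo_tool", "body": {
  "twist": [
    [0,0,0],
    [0,0,0]
  ],
  "xyz": [
    [0,0,-0.1],
    [0,0,0]
  ],
  "fingers": [0,0]
}}

```text
time: 5.6
tool_pos: [0.5713, 0.1027, 0.0351]
tool_rot: [0.48, 0.52, 0.479, -0.519]
contact_force: [-2.3, 0.1, 6.8]
gripper_width: -0.004
```

```bash
python3 - <<'E'
from h import *
import cv2
im=vision.grab_frame("side")
cv2.imwrite("pics/s2.png",cv2.resize(im[200:320,240:340,::-1],None,fx=5,fy=5,interpolation=cv2.INTER_CUBIC))
E
```

```text
(no output)
```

View pics/s2.png

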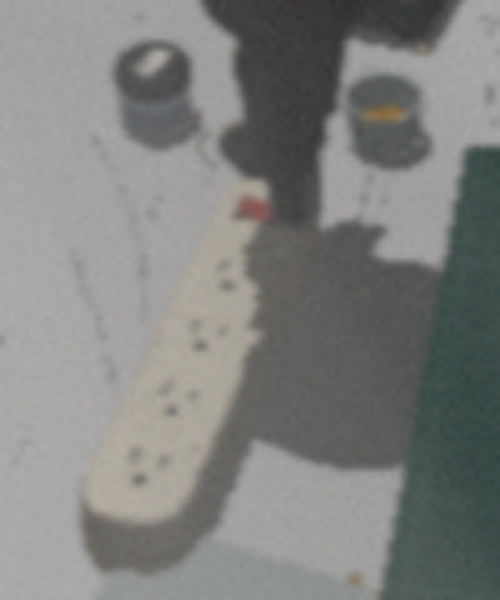

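Emit:
{"method": "servo_tool", "body": {
  "twist": [
    [0,0,0],
    [0,0,0]
  ],
  "xyz": [
    [-0.1,0,-0.1],
    [0,0,0]
  ],
  "fingers": [0,0]
}}

```text
time: 5.9
tool_pos: [0.5713, 0.1027, 0.0351]
tool_rot: [0.48, 0.52, 0.479, -0.519]
contact_force: [-1.4, 0.2, 8.4]
gripper_width: -0.004
```

Emit:
{"method": "servo_tool", "body": {
  "twist": [
    [0,0,0],
    [0,0,0]
  ],
  "xyz": [
    [0,0,-0.1],
    [0,0,0]
  ],
  "fingers": [0,0]
}}

```text
time: 6.15
tool_pos: [0.5714, 0.1027, 0.0349]
tool_rot: [0.48, 0.52, 0.479, -0.519]
contact_force: [-3.7, -1.6, 12.7]
gripper_width: 0.001
```

Emit:
{"method": "servo_tool", "body": {
  "twist": [
    [0,0,0],
    [0,0,0],
    [0,0,0],
    [0,0,-0.03],
    [0,0,-0.028],
    [0,0,0],
    [0,0,0],
    [0,0,0]
  ],
  "xyz": [
    [0,0,1.5],
    [0,0,3],
    [0,0,3],
    [1,-4.7,0],
    [1,-4.7,0],
    [1,-4.7,0],
    [1,-4.7,0],
    [1.1,-4.7,0]
  ],
  "fingers": [0,0,0,0,0,0,0,0]
}}

```text
time: 7.15
tool_pos: [0.6207, -0.1338, 0.1071]
tool_rot: [-0.464, -0.533, -0.464, 0.533]
contact_force: [0.5, -1.2, 0.5]
gripper_width: -0.0
```

Emit:
{"method": "servo_tool", "body": {
  "twist": [
    [0,0,0],
    [0,0,0]
  ],
  "xyz": [
    [0,0,0],
    [0,0,0]
  ],
  "fingers": [0,0]
}}

```text
time: 7.4
tool_pos: [0.6204, -0.1319, 0.1069]
tool_rot: [-0.464, -0.533, -0.465, 0.533]
contact_force: [-0.5, 0.2, -0.1]
gripper_width: 0.001
```

```bash
python3 - <<'E'
from h import *
import cv2
im=vision.grab_frame("side")
cv2.imwrite("pics/s3.png",cv2.resize(im[140:320,240:400,::-1],None,fx=3.3,fy=3.3,interpolation=cv2.INTER_CUBIC))
im=vision.grab_frame("top")
cv2.imwrite("pics/t3.png",cv2.resize(im[150:195,255:305,::-1],None,fx=12,fy=12,interpolation=cv2.INTER_CUBIC))
E
```

```text
(no output)
```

View pics/s3.png

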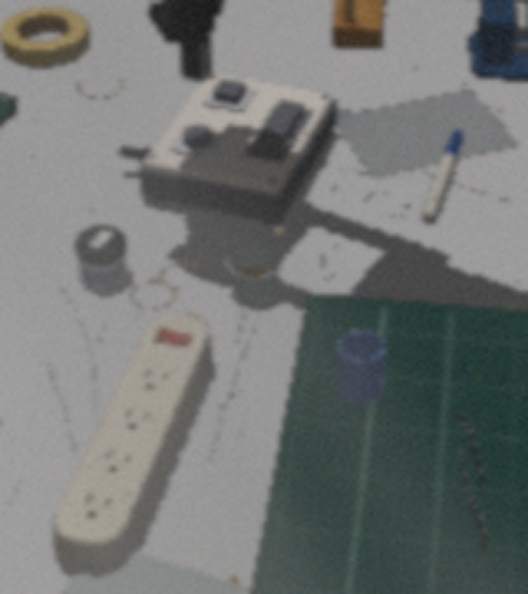

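View pics/t3.png

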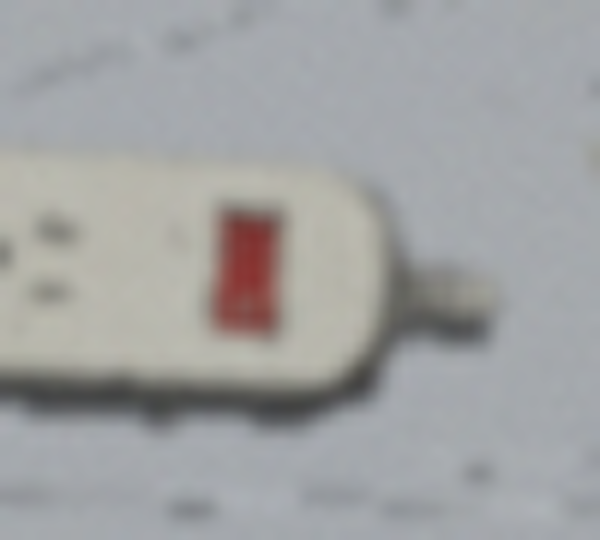

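```bash
python3 - <<'E'
import cv2,numpy as np
a=cv2.imread("pics/side0.png")[235:255,280:310]; a=cv2.resize(a,None,fx=13,fy=13,interpolation=cv2.INTER_CUBIC)
b=cv2.imread("pics/s3.png"); b=cv2.resize(b,(160,180),interpolation=cv2.INTER_AREA)[95:115,40:70]; b=cv2.resize(b,None,fx=13,fy=13,interpolation=cv2.INTER_CUBIC)
cv2.imwrite("pics/cmp.png",np.hstack([a,b]))
E
```

```text
(no output)
```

View pics/cmp.png

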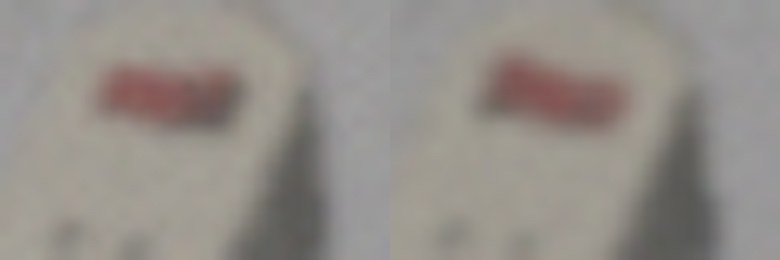

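The side view shows the rocker flipped: the side of its far end is now exposed where the near end's was before, and the strip hasn't moved. Next is the round key.

Emit:
{"method": "servo_tool", "body": {
  "twist": [
    [0,0,0],
    [0,0,0],
    [0,0,0],
    [0,0,0],
    [0,0,0]
  ],
  "xyz": [
    [0.2,-0.05,-1.5],
    [0,0,-2],
    [0,0,-1.5],
    [0,0,-0.3],
    [0,0,0]
  ],
  "fingers": [0,0,0,0,0]
}}

```text
time: 8.12
tool_pos: [0.6227, -0.1328, 0.0539]
tool_rot: [-0.464, -0.533, -0.464, 0.533]
contact_force: [-0.7, -0.3, 1.2]
gripper_width: -0.002
```

Emit:
{"method": "servo_tool", "body": {
  "twist": [
    [0,0,0],
    [0,0,0],
    [0,0,0],
    [0,0,0]
  ],
  "xyz": [
    [0,0,-0.2],
    [0,0,-0.2],
    [0,0,-0.2],
    [0,0,0]
  ],
  "fingers": [0,0,0,0]
}}

```text
time: 8.62
tool_pos: [0.6234, -0.1331, 0.0488]
tool_rot: [0.465, 0.534, 0.464, -0.533]
contact_force: [1.4, -1.0, 2.9]
gripper_width: -0.001
```

Emit:
{"method": "servo_tool", "body": {
  "twist": [
    [0,0,0],
    [0,0,0],
    [0,0,0]
  ],
  "xyz": [
    [0,0,-0.2],
    [0,0,-0.1],
    [0,0,0]
  ],
  "fingers": [0,0,0]
}}

```text
time: 9.0
tool_pos: [0.6234, -0.1331, 0.046]
tool_rot: [0.465, 0.534, 0.464, -0.533]
contact_force: [0.3, -0.2, 4.9]
gripper_width: -0.002
```

Emit:
{"method": "servo_tool", "body": {
  "twist": [
    [0,0,0],
    [0,0,0]
  ],
  "xyz": [
    [0,0,-0.15],
    [0,0,0]
  ],
  "fingers": [0,0]
}}

```text
time: 9.25
tool_pos: [0.6234, -0.1331, 0.046]
tool_rot: [0.465, 0.533, 0.464, -0.533]
contact_force: [-4.0, 0.9, 12.0]
gripper_width: -0.004
```

Emit:
{"method": "servo_tool", "body": {
  "twist": [
    [0,0,0],
    [0,0,0],
    [0,0,0],
    [0,0,0],
    [0,0,0]
  ],
  "xyz": [
    [0,0,1.5],
    [0,0,3],
    [-3.1,-1.5,0],
    [-3.1,-1.4,0],
    [0,0,0]
  ],
  "fingers": [0,0,0,0,0]
}}

```text
time: 9.88
tool_pos: [0.5589, -0.162, 0.0881]
tool_rot: [-0.463, -0.533, -0.464, 0.534]
contact_force: [0.3, 0.5, 0.4]
gripper_width: -0.002
```

```bash
python3 - <<'E'
from h import *
import cv2
from plant import manip
print(manip.state()["tool_pos"])
im=vision.grab_frame("side")
cv2.imwrite("pics/s4.png",cv2.resize(im[140:230,260:380,::-1],None,fx=6,fy=6,interpolation=cv2.INTER_CUBIC))
E
```

```text
[ 0.55889168 -0.16203739  0.08808167]
```

View pics/s4.png

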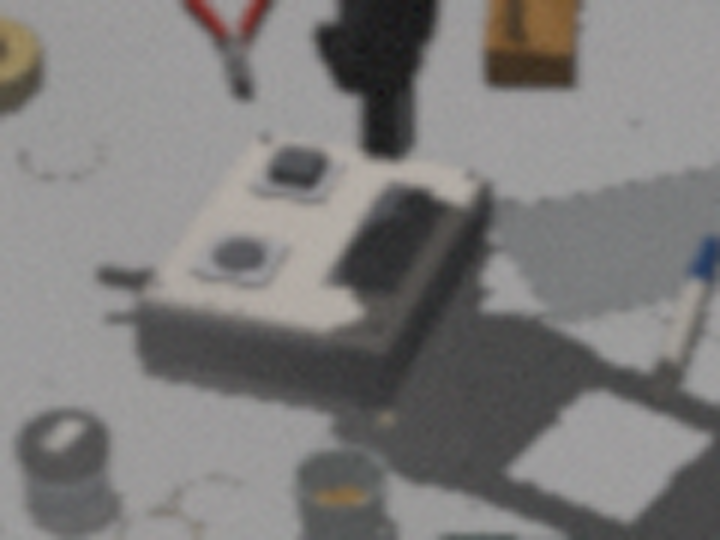

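The round key is down and nearly flush at (238,253), and the square key at (298,165) is still up. Now the start bar.

Emit:
{"method": "servo_tool", "body": {
  "twist": [
    [0,0,0],
    [0,0,0],
    [0,0,0],
    [0,0,0],
    [0,0,0]
  ],
  "xyz": [
    [0.2,0,-1.5],
    [0,0,-1.5],
    [0,0,-0.4],
    [0,0,-0.3],
    [0,0,0]
  ],
  "fingers": [0,0,0,0,0]
}}

```text
time: 10.55
tool_pos: [0.563, -0.1617, 0.0519]
tool_rot: [0.464, 0.533, 0.464, -0.533]
contact_force: [-1.6, 0.8, 1.7]
gripper_width: 0.0
```

Emit:
{"method": "servo_tool", "body": {
  "twist": [
    [0,0,0],
    [0,0,0],
    [0,0,0]
  ],
  "xyz": [
    [0,0,-0.2],
    [0,0,-0.2],
    [0,0,0]
  ],
  "fingers": [0,0,0]
}}

```text
time: 10.92
tool_pos: [0.5634, -0.162, 0.0484]
tool_rot: [0.465, 0.534, 0.464, -0.533]
contact_force: [0.9, 0.9, 4.1]
gripper_width: -0.001
```

Emit:
{"method": "servo_tool", "body": {
  "twist": [
    [0,0,0],
    [0,0,0],
    [0,0,0]
  ],
  "xyz": [
    [0,0,-0.2],
    [0,0,-0.2],
    [0,0,0]
  ],
  "fingers": [0,0,0]
}}

```text
time: 11.3
tool_pos: [0.5635, -0.162, 0.0459]
tool_rot: [0.464, 0.533, 0.464, -0.533]
contact_force: [-4.8, 3.0, 13.2]
gripper_width: -0.0
```

Emit:
{"method": "servo_tool", "body": {
  "twist": [
    [0,0,0],
    [0,0,0],
    [0,0,0]
  ],
  "xyz": [
    [0,0,-0.15],
    [0,0,0],
    [0,0,0]
  ],
  "fingers": [0,0,0]
}}

```text
time: 11.68
tool_pos: [0.5636, -0.1621, 0.0458]
tool_rot: [0.464, 0.533, 0.464, -0.533]
contact_force: [-8.3, 4.5, 20.1]
gripper_width: -0.005
```

```bash
python3 - <<'E'
from h import *
import cv2
from plant import manip
im=vision.grab_frame("side")
cv2.imwrite("pics/s5.png",cv2.resize(im[140:320,240:400,::-1],None,fx=3.3,fy=3.3,interpolation=cv2.INTER_CUBIC))
s=manip.state();print(s["time"],s["tool_pos"],s["contact_force"])
E
```

```text
11.725 [ 0.56358705 -0.16206452  0.04578917] [-8.65371638  3.88280935 21.38307715]
```

View pics/s5.png

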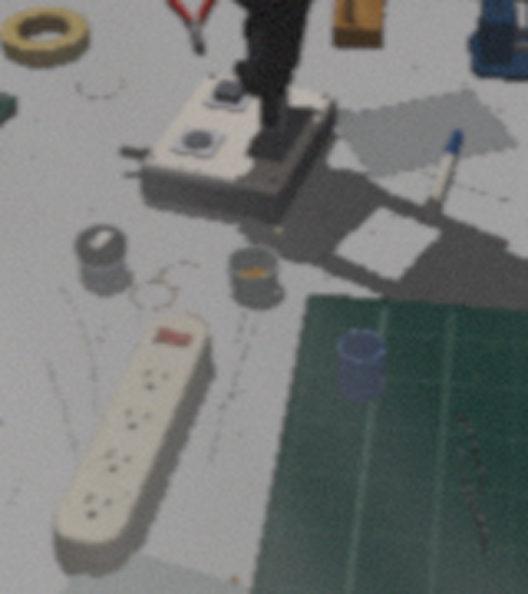

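The fingertips are on the bar at (270,125), the rocker is on, the round key is in and the square key is up. Cup, jar, vial, marker and strip all stand where they were.

```bash
python3 -c "
from plant import job
print(job.job_done())"
```

```text
the job is handed in; nothing more can be done
None
```

I switched on the power strip, pressed the round key in and then pressed the start bar. I handed the job in at about 11.7 s with the closed fingertips still holding the bar down.

- **Rocker:** the raised end stopped hard at z = 34.9 mm, against about 35 mm expected, with 12.7 N on it. The before and after pictures show it flipped, and the strip did not visibly move. During the press there was up to about 3.7 N of unexpected sideways force, so I shifted the tool back slightly.
- **Round key:** it stopped at z = 46.0 mm, which is the full 6 mm of travel, and stayed in. The square key is still up.
- **Start bar:** it is held at z = 45.8 mm, fully down, with about 21 N. There is also about 9 N of sideways force, but the box is screwed to the table.
- **Surroundings:** the last picture shows the cup, jar, vial, marker and strip where they were.

The joint values themselves cannot be read, so "fully on" and "fully pressed" rest on the stop heights, the forces and the pictures. The two cameras disagreed on the bar's position by up to 8 mm. I pressed near the middle of the bar, using the top view and the box's known layout.

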